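# Strip the forceps warmer for cleaning

## Task

Take the forceps warmer out of use for cleaning: switch it off and stand every tool that is in its well block in the steel cup, feet down. Then free the tight plug-in well block from its contact pins by rocking it gently side to side, so that the warmer itself stays where it stands on the bench (a straight pull would lift the whole warmer), and set the block upright in the cleaning tray. Leave the jar, the basket and the cassette rack alone.

Things in the scene. Friction and masses are not known exactly. Their poses are not given: they have to be found in the camera images.
- warmer: forceps warmer: ivory enclosure 190 (its x) x 180 (its y) x 46 mm on four rubber feet, about 2 kg, standing loose on the bench. Origin: centre of its underside, on the bench; z up; its x points away from the front deck with the switch towards the block. The deck (top face) is 46 mm above the bench
- warmer_plate (a point): centre of the top of the heating plate (30 x 140 mm along the warmer's x, y; 4 mm above the deck, 50 mm above the bench), 35 mm from the warmer's centre along its +x; the warmer's axes. Four brass pins 5 x 5 x 14 mm high stand on it at x = +-11.5, y = +-52.5 mm, sprung outwards along y in bores of the block: each grips with 8 to 12 N of friction over its whole height
- block_mid (a point): centre of the aluminium well block, 40 (x) x 150 (y) x 62 mm (z), 0.7 kg; at the start plugged on the pins, flat on the plate, axes as the warmer's. The pins have 3.5 mm play along x, so it rocks about y by up to 0.2 rad; straight up it holds with some 40 N, twice the warmer's weight; risen 14 mm it is free. In its top: five wells 14.5 x 13.5 mm, 43 deep, 30 mm apart along y
- switch (a joint): heater toggle switch on the warmer's front deck: 0 rad = off (leans to the warmer's -y), 0.9 rad = on (leans to the warmer's +y); stays where it is left; about 2 N at the tip moves it. Off means below 0.15
- switch_tip (a point): centre of the red ball (14 mm across) at the tip of the switch's toggle. The toggle is an 8 mm rod 36 mm long from its pivot at x = -62 mm, y = 30 mm of the warmer, 48 mm above the bench, swinging in the warmer's y-z plane
- cup_in (a point): centre of the inner floor of the loose straight-sided steel cup: outer diameter 90 mm, inner 84 mm, 95 mm high; this point is 5 mm above the bench
- tray: loose open stainless cleaning tray 200 (x) x 150 (y) x 28 mm high, walls 4 mm; origin at the centre of its underside; its floor inside is 4 mm above the bench
- jar: bystander: white specimen jar with a red cap, 60 mm across, 75 mm high; origin at the centre of its underside
- basket: bystander: perforated dark steel basket 68 mm across, 70 mm high with a wire bail to 107 mm; origin at the centre of its underside
- cassettes: bystander: rack of coloured cassettes 42 x 90 x 36 mm; origin at the centre of its underside
- forceps_a_mid (a point): embedding forceps, closed, stainless steel with a blue end; 150 mm long, about 50 g, 9 (x) x 11 (y) mm thick. At the start it stands loosely in one of the wells, foot down, or is absent. This point is half-way along it; its z axis runs along it from the foot to the grip end
- forceps_a_foot (a point): the lower end (foot) of forceps_a, 75 mm from its middle; while in a well it stands 19 mm above the block's underside, so 69 mm above the bench
- forceps_b_mid (a point): embedding forceps, closed, stainless steel with a green end; 150 mm long, about 50 g, 9 (x) x 11 (y) mm thick. At the start it stands loosely in one of the wells, foot down, or is absent. This point is half-way along it; its z axis runs along it from the foot to the grip end
- forceps_b_foot (a point): the lower end (foot) of forceps_b, 75 mm from its middle; while in a well it stands 19 mm above the block's underside, so 69 mm above the bench
- tamper_a_mid (a point): tamper: black handle 12 mm across with a red band near its top, 11 mm steel shaft, brass foot 12 mm across; 150 mm long, about 50 g, the handle is its upper 74 mm. At the start it stands loosely in one of the wells, foot down, or is absent. This point is half-way along it; its z axis runs along it from the foot to the grip end
- tamper_a_foot (a point): the lower end (foot) of tamper_a, 75 mm from its middle; while in a well it stands 19 mm above the block's underside, so 69 mm above the bench
- tamper_b_mid (a point): tamper: black handle 12 mm across with a yellow band near its top, 11 mm steel shaft, brass foot 12 mm across; 150 mm long, about 50 g, the handle is its upper 74 mm. At the start it stands loosely in one of the wells, foot down, or is absent. This point is half-way along it; its z axis runs along it from the foot to the grip end
- tamper_b_foot (a point): the lower end (foot) of tamper_b, 75 mm from its middle; while in a well it stands 19 mm above the block's underside, so 69 mm above the bench
- tamper_c_mid (a point): tamper: black handle 12 mm across with a white band near its top, 11 mm steel shaft, brass foot 12 mm across; 150 mm long, about 50 g, the handle is its upper 74 mm. At the start it stands loosely in one of the wells, foot down, or is absent. This point is half-way along it; its z axis runs along it from the foot to the grip end
- tamper_c_foot (a point): the lower end (foot) of tamper_c, 75 mm from its middle; while in a well it stands 19 mm above the block's underside, so 69 mm above the bench
Not all that is in view belongs to the job. Of the things that look like the part that bears block_mid, the largest one is meant.

How it is judged:
By the outcome, as a careful person would: the job done as asked, in the order asked, and still so for the second after the job is handed in, with the robot touching nothing.
Of forceps_a, forceps_b, tamper_a, tamper_b, tamper_c only 3 to 5 are there at a start; the rules pass over those that are not, and their reading is None.
At some moment in a run one of cup, tray may be knocked a few centimetres aside while the robot is not near it.
It also fails if it takes over 210 s, if anything falls off the work surface, if the arm or the gripper's body presses on something with over 40 N, if the wrist force passes 120 N, or if a joint passes its speed limit or range.

## Robot

A 6-joint arm with a two-finger parallel gripper is mounted at the origin on the work surface. World frame = base frame: x ahead of the robot, y to its left, z up, the work surface at z = 0. Lengths are in m, angles in degrees, forces in N, time in s.
With the tool pointing down it reaches from about 0.325 to 0.85 m from the base axis. Payload 15.5 kg.
Tool frame: the origin (TCP) lies at the very end of the fingers, on their centre line; the grasp point (between the pads) lies 19 mm behind it; z points along the fingers, y is the line along which they close (so a half turn about z gives the same grasp; the last joint's range is limited). The gripper opens to 91 mm and grips with 3 to 60 N. Pads are 32 mm wide; open, the fingers measure 118 mm over their backs; the gripper's body (76 mm by 178 mm) begins 60 mm behind the grasp point.
Start: joints at [57.668, 28.281, 77.091, -0, 74.628, -5.472], TCP at [0.282, 0.558, 0.214] pointing down, gripper open.
Joint ranges: [-166.48, 166.48], [-47.26, 123.95], [12.59, 153.08], [-70.14, 250.14], [6.76, 159.57], [-176.63, 176.63]. Speed limits (degrees/s): [108.29, 108.29, 147.25, 172.46, 172.46, 172.46].

## Interface

Orientations are given as [roll, pitch, yaw] about the fixed x, y, z axes, in that order (R = Rz(yaw) Ry(pitch) Rx(roll)).
In Python, from rig import manip, effector, solver, vision, ticket gives the robot as it stands. Calls block until the motion is done:
- manip.move_ptp(position, orientation): joint-space move of the TCP to a pose.
- manip.movel(position, velocity=0.15, rot=None, threshold=None): straight line of the TCP; rot=None keeps the orientation; velocity is the mean speed in m/s. With threshold (N) it stops when the force on the tool has changed by that much, and returns True; else False.
- manip.set_joints(angles): joint-space move.
- effector.let_go() and effector.clamp(): open the fingers fully, or close them until they stop; the grip force is fixed at half the most.
- manip.wait(seconds).
- solver.inverse_kinematics(position, orientation): joint angles nearest the present ones, or None.
- manip.sense(): the state.
- vision.grab_frame(name): name is "scene" or "side" or "wrist"; returns the picture (420x560x3 uint8, red, green, blue); there is no depth.
- vision.camera_info(name): a dict with "vertical_fov" (degrees; the focal length in pixels is half the picture's height over the tangent of half this angle, whatever the lens; pixels are square), "cx", "cy" (the principal point, pixels), "R" (3x3) and "t" (3): a world point X has camera coordinates R X + t. Camera axes: x right, y down, z forward; pixel columns grow to the right and rows downward; lengths in m; the calibration is good to about 2 mm. The wrist camera is an equidistant fisheye: a pixel r from the principal point sees the ray r / f radians off the axis. A picture is of the moment at which its call begins: read the wrist's pose just before it. camera_info takes no time and is no camera call; for the wrist camera it gives the pose at the moment of the call.
A pose or a line that the arm cannot do raises manip.Unreachable and nothing moves.
- ticket.close_job(): hands the job in; it is judged then, once.
The state is a dict: "time_s": time; "q": joint angles; "qd": joint speeds; "joint_torque": joint torques, N m; "tool_pos": TCP position; "ee_rot": TCP orientation; "ft_force": force on the tool from outside, world axes, zero at the start; "moment": the same for the moment, N m; "opening": finger opening in m; "grasp_force": force on a finger pad.
Only numpy, scipy, OpenCV 4.12 (cv2) and the standard library are available. Lean on these libraries where they do the work, as an engineer would, in place of code of your own. Each camera call takes 0.05 s, during which the arm holds its last target. There are 200 camera calls.

## Working session

There is one attempt and no reset: what is moved stays moved. The work goes in short steps, each a Python script; the robot and the scene stay as the last script left them, time stands still between calls to the robot, and variables do not carry over. Pictures are saved under pics/ and viewed, at most 14 in all, crops included, and the job is handed in when it is done.

```bash
ls; mkdir -p pics; python3 - <<'E'
from rig import manip, effector, solver, vision, ticket
import cv2
for n in ("scene","side","wrist"):
    i=vision.camera_info(n); print(n,{k:(v.tolist() if hasattr(v,'tolist') else v) for k,v in i.items()})
    f=vision.grab_frame(n); cv2.imwrite(f"pics/{n}0.png",cv2.resize(f[:,:,::-1],(784,588),interpolation=cv2.INTER_CUBIC)); cv2.imwrite(f"pics/raw_{n}0.png",f[:,:,::-1])
print(manip.sense())
E
```

```text
pics
scene {'vertical_fov': 49.127345684000645, 'cx': 285.9823610893501, 'cy': 212.32351384729898, 'R': [[0.8468510392884973, 0.531617678676114, 0.015031998370541156], [0.4112791567795313, -0.636712012663899, -0.652263189309503], [-0.3371835886497291, 0.5585521073709301, -0.7578435002668976]], 't': [-0.4788273810789681, -0.16617324142102866, 1.1596192165617734]}
side {'vertical_fov': 42.91386460669196, 'cx': 275.8953980544654, 'cy': 209.9341064805401, 'R': [[0.8588762023510755, -0.5121635463165046, -0.004491198002345321], [-0.39794194487806683, -0.6617597472117338, -0.6353866897228209], [0.3224498062360346, 0.5475057431614434, -0.772181056270859]], 't': [-0.5027396918664023, 0.29901626879445814, 1.0020360623394067]}
wrist {'vertical_fov': 65.70646984690485, 'cx': 271.78173542324254, 'cy': 214.10546774520773, 'R': [[0.4529558677820436, 0.8915329207305891, -0.00018192142271020127], [0.8595083557909937, -0.4366311179868562, 0.2657040705954911], [0.23680449355382072, -0.12050858085271866, -0.9640546217790699]], 't': [-0.6254600529031805, -0.029111562852204623, 0.3902622743951993]}
{'time_s': 0.15, 'q': array([ 5.76672749e+01,  2.83079758e+01,  7.71155516e+01,  3.20202168e-06,
        7.46286767e+01, -5.47121722e+00]), 'qd': array([-0.01777183, -0.06723821, -0.12903209, -0.13735798,  0.09037773,
       -0.09345531]), 'joint_torque': array([ 4.02754731e-04, -8.79205084e+01, -3.82052171e+01,  7.07004732e-02,
        5.03188837e-02, -1.05118015e-04]), 'tool_pos': array([0.28224821, 0.5573447 , 0.21348172]), 'ee_rot': array([-1.79948034e+02, -4.98050727e-03,  1.53138489e+02]), 'ft_force': array([-0.19859349, -0.38475691,  0.27386811]), 'moment': array([ 0.00350256, -0.02842551, -0.00687784]), 'grasp_force': 0.0, 'opening': 0.091259755043084}
```

View pics/scene0.png

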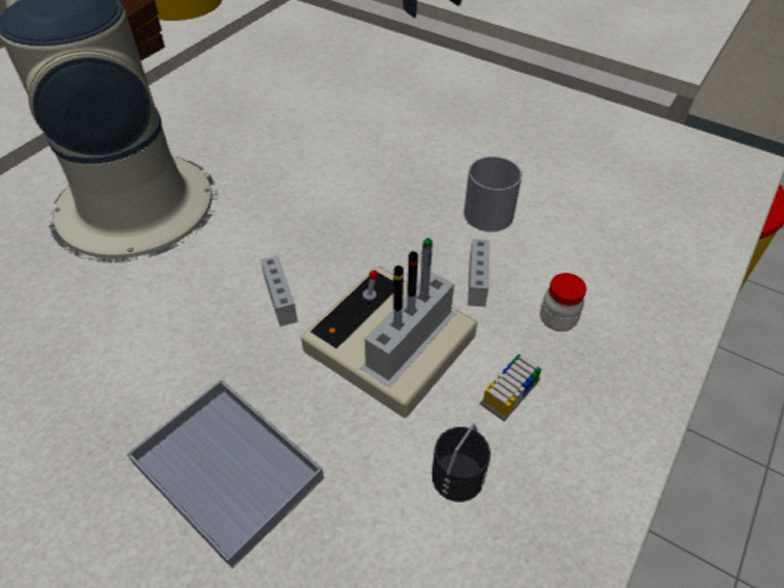

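View pics/side0.png

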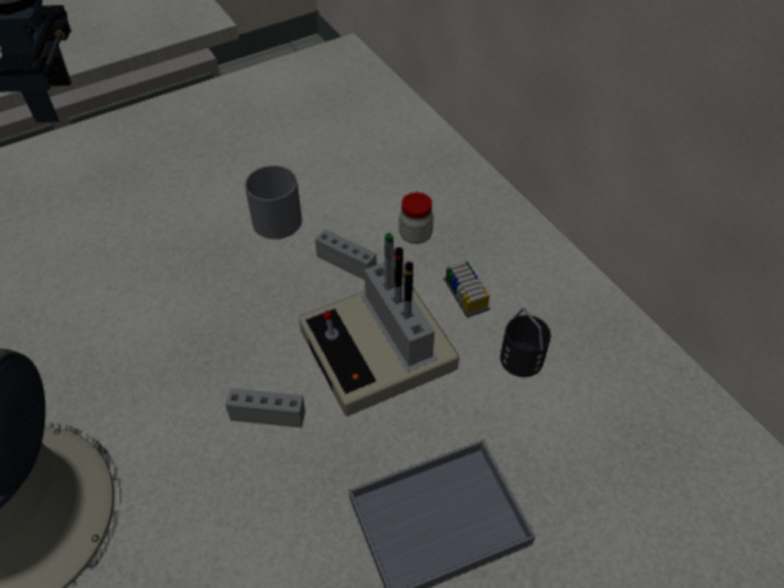

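The scene view shows three block-like things: loose small ones at (279,290) and (479,272), and the large plugged one at (410,325) on the ivory warmer. I choose the plugged one because it is the largest and carries the tools. The tools are a yellow-band tamper (398,272), a red-band tamper (412,260) and green forceps (428,242). The cup is at (493,195), the tray at (226,470), and the switch ball at (374,274). Next I take close crops.

```bash
python3 - <<'E'
import cv2
a=cv2.imread("pics/raw_scene0.png"); cv2.imwrite("pics/cs.png",cv2.resize(a[165:300,205:355],None,fx=4.4,fy=4.4,interpolation=cv2.INTER_CUBIC))
a=cv2.imread("pics/raw_side0.png"); cv2.imwrite("pics/cd.png",cv2.resize(a[160:295,205:335],None,fx=4.4,fy=4.4,interpolation=cv2.INTER_CUBIC))
E
```

```text
(no output)
```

View pics/cs.png

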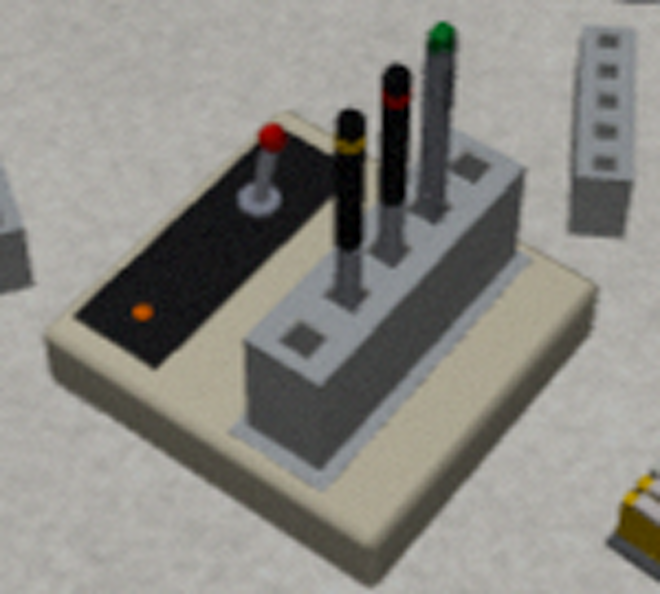

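View pics/cd.png

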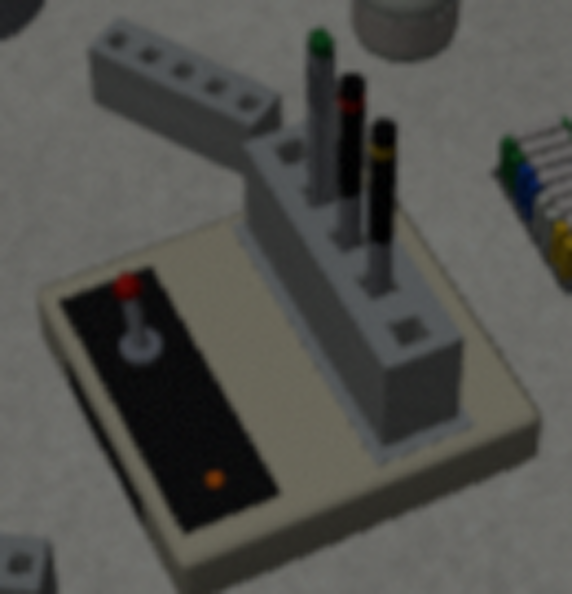

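```bash
cat > h.py <<'E'
import numpy as np, cv2
from rig import manip, effector, solver, vision, ticket
def ray(n,p,info=None):
    i=info or vision.camera_info(n); R=np.array(i["R"]);t=np.array(i["t"])
    f=210/np.tan(np.radians(i["vertical_fov"])/2)
    d=np.array([p[0]-i["cx"],p[1]-i["cy"]])
    if n=="wrist":
        r=np.hypot(*d); a=r/f; v=np.r_[d/max(r,1e-9)*np.sin(a),np.cos(a)]
    else: v=np.r_[d/f,1]
    v=R.T@v; return -R.T@t, v/np.linalg.norm(v)
def tri(*rs):
    A=np.zeros((3,3));b=np.zeros(3)
    for c,v in rs:
        P=np.eye(3)-np.outer(v,v);A+=P;b+=P@c
    X=np.linalg.solve(A,b); e=max(np.linalg.norm((np.eye(3)-np.outer(v,v))@(X-c)) for c,v in rs)
    return X,e
def atz(r,z): c,v=r; return c+v*(z-c[2])/v[2]
E
python3 - <<'E'
from h import *
np.set_printoptions(precision=4,suppress=True)
S=lambda p:(205+p[0]/4.4,165+p[1]/4.4); D=lambda p:(205+p[0]/4.4,160+p[1]/4.4)
L=dict(blk_nf=((248,342),(383,364)),blk_nb=((321,384),(462,340)),blk_ff=((450,132),(246,148)),w1=((304,340),(407,330)),w5=((470,166),(290,152)),
 yel=((350,117),(384,128)),red=((397,72),(351,82)),grn=((442,36),(320,42)),ball=((272,138),(127,287)),swb=((260,200),(140,347)),
 dk1=((48,345),(182,555)),dk2=((373,545),(538,415)),dk3=((288,112),(40,298)))
for k,(a,b) in L.items():
    X,e=tri(ray("scene",S(a)),ray("side",D(b))); print(k,X,round(e,4))
T=lambda p:(p[0]/1.4,p[1]/1.4)
for k,a,b in (("cup",(494,174),(272,184)),("t1",(222,382),(351,493)),("t2",(322,470),(484,445)),("t3",(231,556),(532,535))):
    X,e=tri(ray("scene",T(a)),ray("side",T(b))); print(k,X,round(e,4))
for a in ((222,382),(322,470),(231,556),(129,457)): print(atz(ray("scene",T(a)),.028))
E
```

```text
blk_nf [ 0.5683 -0.0917  0.1085] 0.0001
blk_nb [ 0.606  -0.0966  0.1095] 0.0022
blk_ff [0.5795 0.0524 0.1099] 0.0016
w1 [ 0.5877 -0.0801  0.1091] 0.0011
w5 [0.5969 0.0403 0.1087] 0.0017
yel [ 0.5903 -0.0519  0.2187] 0.0018
red [ 0.5925 -0.0214  0.218 ] 0.0019
grn [0.5952 0.0089 0.2142] 0.0018
ball [0.4993 0.0275 0.0814] 0.0016
swb [0.4983 0.0174 0.0461] 0.0018
dk1 [ 0.4609 -0.0963  0.0383] 0.0029
dk2 [ 0.6427 -0.1124  0.0413] 0.0015
dk3 [0.4732 0.0782 0.0367] 0.0035
cup [0.548  0.3197 0.0939] 0.002
t1 [ 0.4037 -0.21    0.0212] 0.0028
t2 [ 0.5982 -0.2416  0.0201] 0.004
t3 [ 0.5745 -0.3813  0.0233] 0.002
[ 0.4071 -0.2097  0.028 ]
[ 0.6003 -0.2401  0.028 ]
[ 0.5759 -0.3801  0.028 ]
[ 0.3854 -0.3564  0.028 ]
```

All points agree with the given sizes: block top about 0.11, tool tops about 0.218, pivot and ball as predicted with the switch on, and warmer yaw about -4.4°. First the switch.

```bash
cat >> h.py <<'E'
np.set_printoptions(precision=4,suppress=True)
W=np.radians(-4.4); WX=np.array([np.cos(W),np.sin(W),0]); WY=np.array([-np.sin(W),np.cos(W),0]); Z=np.array([0,0,1.])
BC=np.array([.5923,-.0199,0]); PV=BC-.097*WX+.03*WY
E
python3 - <<'E'
from h import *
O=[180,0,175.6]
effector.clamp()
p=PV+.05*WY
manip.move_ptp(p+[0,0,.16],O); manip.movel(p+[0,0,.068])
print(manip.movel(PV+.004*WY+[0,0,.068],velocity=.04,threshold=8), manip.sense()["tool_pos"]-PV, manip.sense()["ft_force"])
manip.movel(manip.sense()["tool_pos"]+.02*WY,velocity=.08)
p=manip.sense()["tool_pos"];p[2]=.2; manip.movel(p)
effector.let_go()
manip.move_ptp([.45,-.02,.35],O)
f=vision.grab_frame("scene"); s=vision.grab_frame("side")
a=cv2.resize(f[130:300,205:380],None,fx=2.2,fy=2.2,interpolation=2);b=cv2.resize(s[110:280,165:340],None,fx=2.2,fy=2.2,interpolation=2)
cv2.imwrite("pics/sw.png",np.hstack([a,b])[:,:,::-1]); print(manip.sense()["time_s"],manip.sense()["q"])
E
```

```text
False [0.0002 0.0041 0.068 ] [-0.2813 -0.1053 -0.4174]
9.175 [-10.1115   7.0197  87.4499   0.0037  85.6523 -95.7309]
```

View pics/sw.png

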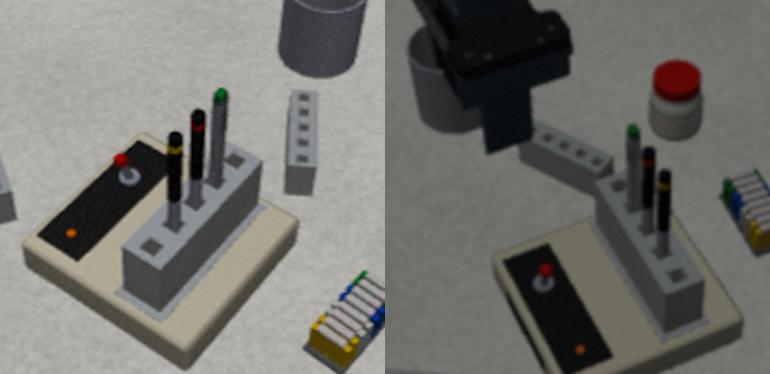

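The ball is now at scene (120,159) and side (545,270) in the pictured crops, leaning the other way. I'll check the angle numerically, then take the green forceps.

```bash
cat >> h.py <<'E'
from scipy.spatial.transform import Rotation as Rt
REF=cv2.imread("pics/raw_scene0.png")[:,:,::-1].copy()
CUP0=(494/1.4,174/1.4); TRAY0=(226/1.4,469/1.4)
def shift(box,f=None):
    x0,x1,y0,y1=box; f=vision.grab_frame("scene") if f is None else f; m=60
    ox,oy=max(0,x0-m),max(0,y0-m)
    r=cv2.matchTemplate(f[oy:y1+m,ox:x1+m],REF[y0:y1,x0:x1],cv2.TM_CCOEFF_NORMED)
    _,s,_,l=cv2.minMaxLoc(r); return np.array([l[0]+ox-x0,l[1]+oy-y0]),round(s,3)
def cup():
    d,s=shift((328,378,108,168)); c=atz(ray("scene",np.array(CUP0)+d),.095); print("cup",c,d,s); return np.r_[c[:2],0]
def eul(X,Zt):  # tool x approx, tool z
    Zt=Zt/np.linalg.norm(Zt); Y=np.cross(Zt,X); Y/=np.linalg.norm(Y); X=np.cross(Y,Zt)
    return Rt.from_matrix(np.c_[X,Y,Zt]).as_euler("xyz",degrees=True)
def pick(k,side=1):
    P=BC+.03*k*WY; O=eul(side*WY,-Z)
    manip.move_ptp(P+[0,0,.27],O); manip.movel(P+[0,0,.170],velocity=.12)
    effector.clamp(); print("grip",manip.sense()["opening"],manip.sense()["grasp_force"])
    manip.movel(P+[0,0,.255],velocity=.12); print("open",manip.sense()["opening"])
def place(phi,side=1,alpha=5,r0=.027):
    c=cup(); u=np.array([np.cos(np.radians(phi)),np.sin(np.radians(phi)),0]); a=np.radians(alpha)
    up=np.cos(a)*Z+np.sin(a)*u; O=eul(side*u,-up)
    foot=c+u*r0+[0,0,.009]; T=foot+up*.101
    manip.move_ptp(T+[0,0,.15],O); manip.movel(T,velocity=.12)
    effector.let_go(); manip.movel(T+up*.16,velocity=.2)
E
python3 - <<'E'
from h import *
X,e=tri(ray("scene",(205+120/2.2,130+159/2.2)),ray("side",(165+160/2.2,110+270/2.2))); print(X,e,"rel",(X-PV)@WX,(X-PV)@WY)
c=cup()
for phi in (30,150,-90):
  for s in (1,-1):
    u=np.array([np.cos(np.radians(phi)),np.sin(np.radians(phi)),0]); up=np.cos(.087)*Z+np.sin(.087)*u
    print(phi,s,solver.inverse_kinematics(c+.03*u+[0,0,.11],eul(s*u,-up)))
for s in (1,-1): print("blk",s,solver.inverse_kinematics(BC+[0,0,.17],eul(s*WY,-Z)))
E
```

```text
[0.4965 0.0051 0.0826] 0.001517298139696904 rel -0.00039394879573690164 -0.012403263240931927
cup [0.548  0.3214 0.095 ] [0 0] 0.999
30 1 [25.4449 39.7634 72.3676 -0.4138 72.8385 85.5841]
30 -1 [ 25.4449  39.7634  72.3676  -0.4138  72.8385 -94.4159]
150 1 [ 29.7407  33.4928  86.2302  -5.085   57.8623 -27.6438]
150 -1 [ 29.7407  33.4928  86.2302  -5.085   57.8623 152.3562]
-90 1 [  19.8112   33.4418   86.3422    5.4935   58.6402 -162.9848]
-90 -1 [19.8112 33.4418 86.3422  5.4935 58.6402 17.0152]
blk 1 [-7.6962 28.2621 84.9    -0.     66.8379 -3.2962]
blk -1 None
```

The lean is only about -0.34 rad of the -0.45 expected, which is too close to the limit, so I push further with a force stop.

```bash
python3 - <<'E'
from h import *
O=[180,0,175.6]
effector.clamp(); p=PV+.03*WY
manip.move_ptp(p+[0,0,.16],O); manip.movel(p+[0,0,.068])
print(manip.movel(PV-.003*WY+[0,0,.068],velocity=.03,threshold=6), (manip.sense()["tool_pos"]-PV)@WY, manip.sense()["ft_force"])
manip.movel(manip.sense()["tool_pos"]+.02*WY,velocity=.08)
p=manip.sense()["tool_pos"];p[2]=.24; manip.movel(p)
effector.let_go()
f=vision.grab_frame("scene")
pick(1)
g=vision.grab_frame("scene"); s=vision.grab_frame("side")
cv2.imwrite("pics/g1.png",np.hstack([cv2.resize(x,None,fx=2.2,fy=2.2,interpolation=2) for x in (f[130:300,205:380],s[40:280,165:340][:170+70])] if 0 else [cv2.resize(f[130:300,205:380],(385,374)),cv2.resize(s[20:280,150:418],(385,374))])[:,:,::-1]); print(manip.sense()["time_s"])
E
```

```text
True -0.0007227617149747588 [1.3343 4.2179 1.736 ]
grip 0.00904877904131071 29.999965131282806
open 0.008705115677196791
20.8833
```

View pics/g1.png

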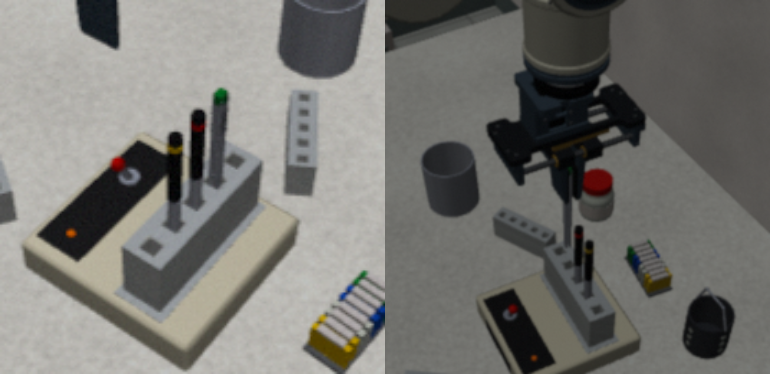

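The switch is hard against its stop (red ball at (118,163) left panel) and the forceps are held above the block (right panel (568,220)). Now I place them.

```bash
python3 - <<'E'
from h import *
place(150,1); pick(0); 
s=vision.grab_frame("scene"); cv2.imwrite("pics/g2.png",cv2.resize(s[30:300,200:480],(616,594))[:,:,::-1]); print(manip.sense()["time_s"])
E
```

```text
cup [0.548  0.3214 0.095 ] [0 0] 0.65
grip 0.011650438658407826 29.997495710849762
open 0.011282694941015655
30.35
```

View pics/g2.png

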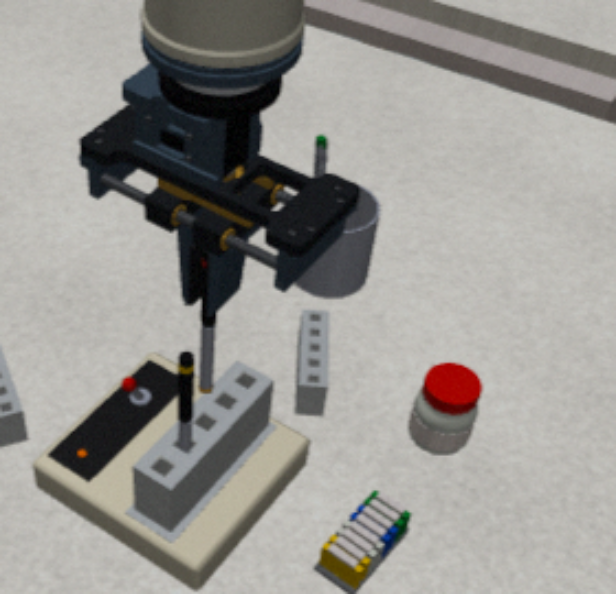

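The green forceps stand in the cup (top at (321,142)), and the red tamper is lifted. The gripper partly hides the cup in the scene view, so I use the side camera for cup checks.

```bash
cat >> h.py <<'E'
REFS=cv2.imread("pics/raw_side0.png")[:,:,::-1].copy()
def cup():
    f=vision.grab_frame("side"); x0,x1,y0,y1=173,219,125,172; m=50
    r=cv2.matchTemplate(f[y0-m:y1+m,x0-m:x1+m],REFS[y0:y1,x0:x1],cv2.TM_CCOEFF_NORMED)
    _,s,_,l=cv2.minMaxLoc(r); d=np.array(l)-m
    c=atz(ray("side",np.array((272/1.4,184/1.4))+d),.095); print("cup",c,d,s); return np.r_[c[:2],0]
E
python3 - <<'E'
from h import *
place(30,-1); pick(-1); 
c=cup()
s=vision.grab_frame("side"); cv2.imwrite("pics/g3.png",cv2.resize(s[30:300,120:400],(616,594))[:,:,::-1]); print(manip.sense()["time_s"])
E
```

```text
cup [0.5468 0.3155 0.095 ] [0 0] 0.9868834614753723
grip 0.011329121037493136 29.997847974300385
open 0.01136588991337752
cup [0.5585 0.3292 0.095 ] [ 2 -5] 0.9811695218086243
40.0667
```

View pics/g3.png

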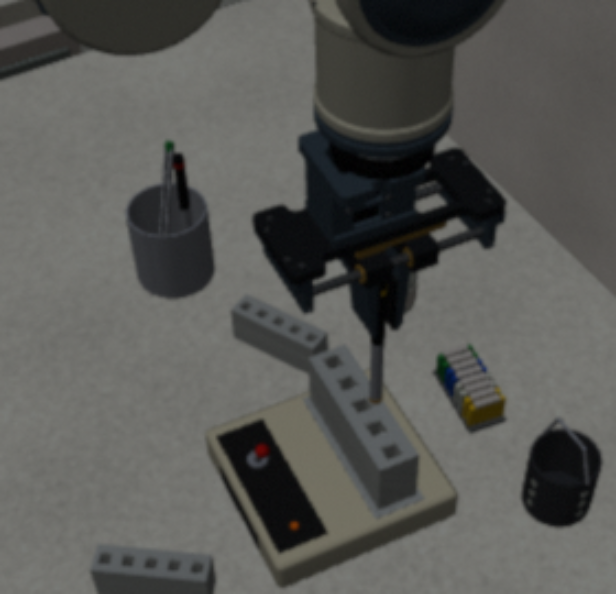

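The cup now sits about 15 mm further on, with both tools standing in it (tops (168,146) and (178,158)). I place the yellow tamper using the bias-corrected position.

```bash
python3 - <<'E'
from h import *
import h
o=h.cup; h.cup=lambda: o()+[.0012,.0042,0]
place(-90,-1)
manip.move_ptp(BC+[0,0,.30],eul(WY,-Z))
cup()
s=vision.grab_frame("side"); w=vision.grab_frame("wrist")
cv2.imwrite("pics/raw_w.png",w[:,:,::-1])
cv2.imwrite("pics/g4.png",np.hstack([cv2.resize(s[60:300,120:300],(300,400)),cv2.resize(w,(500,375))[0:375] if 0 else cv2.copyMakeBorder(cv2.resize(w,(500,375)),0,25,0,0,0)])[:,:,::-1]); print(manip.sense()["time_s"],shift((88,234,268,402)))
E
```

```text
cup [0.5585 0.3292 0.095 ] [ 2 -5] 0.9821757674217224
cup [0.5555 0.3062 0.095 ] [5 1] 0.9453542828559875
46.35 (array([0, 0]), 0.997)
```

View pics/g4.png

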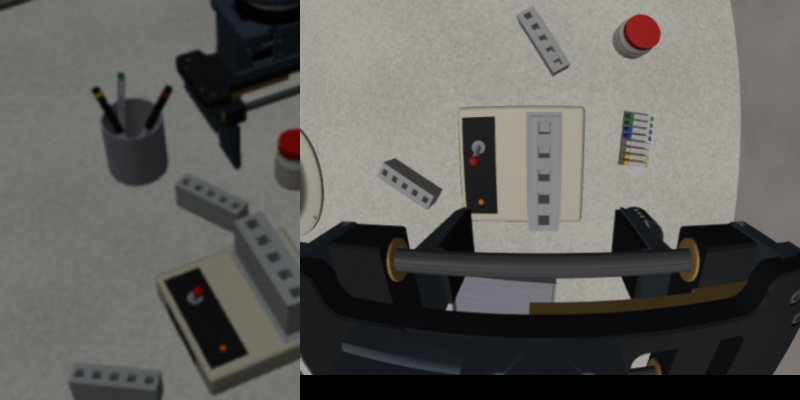

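All three tools are in the cup and the wells are empty. The wells show at (544,128)…(543,220) in the wrist panel; I refine the block centre from these before gripping.

```bash
python3 - <<'E'
from h import *
w=cv2.imread("pics/raw_w.png"); print(manip.sense()["tool_pos"])
for p in ((544,128),(545,152),(544,173),(543,198),(543,220)):
    X=atz(ray("wrist",((p[0]-300)*1.12,p[1]*1.12)),.112); print((X-BC)@WX,(X-BC)@WY)
for n,p in (("edgeL",(528,170)),("edgeR",(561,170))):
    X=atz(ray("wrist",((p[0]-300)*1.12,p[1]*1.12)),.112); print(n,(X-BC)@WX)
cv2.imwrite("pics/w5.png",cv2.resize(w[110:270,150:350],None,fx=3.7,fy=3.7,interpolation=2))
E
```

```text
[ 0.5923 -0.0188  0.2998]
0.0020405299957003444 0.05859266533278906
0.003307649519316113 0.0287087802145574
0.0020956522128298717 0.002024986861090436
0.0008513549781557156 -0.030833240044799516
0.000867398270323596 -0.06117055645474835
edgeL -0.018031910324399218
edgeR 0.023486775953979643
```

View pics/w5.png

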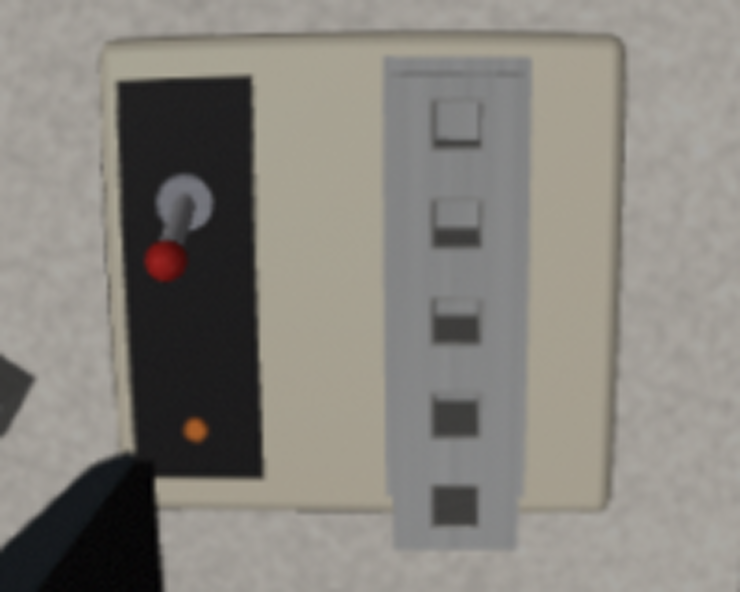

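```bash
cat >> h.py <<'E'
B2=BC+.001*WX
def bpose(hL,hR,x0=0,dz=0):
    th=np.arcsin((hL-hR)/23.); h=(hL+hR)/2; m=max(0,(14-h)/2)
    u=np.cos(th)*Z+np.sin(th)*WX
    b=B2+(x0-m/1000*np.sin(th))*WX+Z*(.050+h/1000+dz)
    return b+u*.026, eul(WY,-u)
E
python3 - <<'E'
from h import *
p,O=bpose(0,0); f0=manip.sense()["ft_force"]
manip.movel(p+[0,0,.06],rot=O); manip.movel(p,velocity=.05,threshold=8); print(manip.sense()["tool_pos"][2])
f0=manip.sense()["ft_force"]
effector.clamp(); manip.wait(.3); s=manip.sense(); f=s["ft_force"]-f0
print(s["opening"],s["grasp_force"],f,f@WX,f@WY,s["moment"],s["tool_pos"]-p)
E
```

```text
0.07630551878108656
0.03987457311565268 29.99222606420517 [ 2.7224 -0.3953 -1.465 ] 2.7447221506454205 -0.18527512257487913 [-0.079 -0.488 -0.378] [0.0002 0.     0.    ]
```

The grip is centred, with under 3 N sideways. I rock gently and watch the forces.

```bash
cat >> h.py <<'E'
def rock(a,b,n=4,v=.02):
    a=np.array(a,float);b=np.array(b,float)
    for i in range(1,n+1):
        p,O=bpose(*(a+(b-a)*i/n)); d=np.linalg.norm(p-manip.sense()["tool_pos"])
        manip.movel(p,velocity=max(.004,d/.45),rot=O)
        s=manip.sense(); f=s["ft_force"]; print((a+(b-a)*i/n).round(1),"f",np.round([f@WX,f@WY,f[2]],1),"M",np.round(s["moment"]@WY,2),"op",round(s["opening"],4),"t",round(s["time_s"],1))
E
python3 - <<'E'
from h import *
rock((0,0),(4.2,.7)); rock((4.2,.7),(3.9,7.4))
w=vision.grab_frame("wrist"); s=vision.grab_frame("side")
cv2.imwrite("pics/r1.png",np.hstack([cv2.resize(w,(400,300)),cv2.resize(s[120:300,180:420],(400,300))])[:,:,::-1])
E
```

```text
[1.  0.2] f [ 3.7 -0.5 -5.7] M -1.17 op 0.04 t 50.5
[2.1 0.4] f [ 6.6 -0.  -9. ] M -1.63 op 0.0397 t 50.9
[3.2 0.5] f [  5.1  -1.  -11.2] M -1.7 op 0.0398 t 51.3
[4.2 0.7] f [  4.6   0.3 -11. ] M -1.28 op 0.0401 t 51.7
[4.1 2.4] f [  5.   -0.6 -17.2] M -1.01 op 0.0395 t 52.3
[4. 4.] f [  1.1   0.5 -20.2] M 0.16 op 0.0397 t 52.9
[4.  5.7] f [ -2.2   0.7 -22.3] M 1.24 op 0.0401 t 53.5
[3.9 7.4] f [ -3.6   0.8 -21.2] M 1.62 op 0.0401 t 54.1
```

View pics/r1.png

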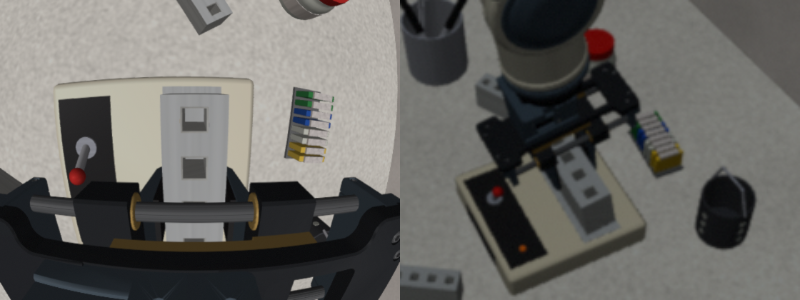

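The warmer looks level and in place, and the block is risen (force within the warmer's weight). I continue the walk.

```bash
python3 - <<'E'
from h import *
L=[(3.9,7.4),(10.1,6.6),(9.3,12.8),(15.5,12),(15,16.5)]
for a,b in zip(L,L[1:]): rock(a,b,3)
p,O=bpose(17,17); manip.movel(p+[0,0,.01],rot=O,velocity=.02); s=manip.sense(); print(s["ft_force"],s["opening"])
w=vision.grab_frame("scene"); s=vision.grab_frame("side")
cv2.imwrite("pics/r2.png",np.hstack([cv2.resize(w[130:310,190:430],(400,300)),cv2.resize(s[120:300,180:420],(400,300))])[:,:,::-1])
E
```

```text
[6.  7.1] f [  3.8  -1.  -21.2] M -0.6 op 0.04 t 54.7
[8.  6.9] f [  2.9   0.1 -23.1] M -1.08 op 0.0399 t 55.5
[10.1  6.6] f [  1.9  -0.  -21.1] M -1.28 op 0.0399 t 56.1
[9.8 8.7] f [  2.   -0.6 -17.3] M -0.3 op 0.0397 t 56.7
[ 9.6 10.7] f [  2.2  -0.3 -20. ] M -0.05 op 0.0397 t 57.4
[ 9.3 12.8] f [ -0.5   0.4 -17.4] M 0.97 op 0.0401 t 58.0
[11.4 12.5] f [ -2.5  -0.6 -15.1] M 0.93 op 0.0397 t 58.5
[13.4 12.3] f [ -0.5  -0.1 -10. ] M 0.15 op 0.0398 t 59.0
[15.5 12. ] f [ 3.4 -0.  -7.4] M -0.89 op 0.0399 t 59.8
[15.3 13.5] f [-0.6  1.8 -5.4] M 0.21 op 0.0397 t 60.3
[15.2 15. ] f [ 0.7  0.8 -7.4] M 0.0 op 0.0397 t 61.0
[15.  16.5] f [ 0.1  0.7 -7.3] M 0.15 op 0.0401 t 61.6
[-0.0088  0.0071 -7.0507] 0.039834124826645896
```

View pics/r2.png

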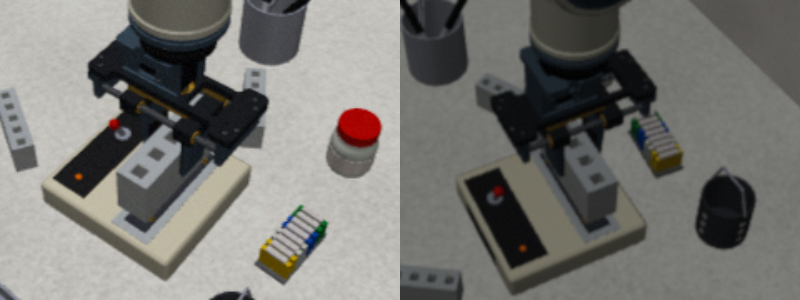

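The block hangs free (7.05 N, its weight), and the warmer is unmoved and level in both panels. Now the tray.

```bash
python3 - <<'E'
from h import *
p=manip.sense()["tool_pos"]; manip.movel(p+[0,0,.12])
d,s=shift((88,234,268,402)); print(d,s)
C=np.mean([atz(ray("scene",np.array(a)/1.4+d),.028) for a in ((222,382),(322,470),(231,556),(129,457))],0); C[2]=0; print(C)
a=np.radians(-8); O=eul(np.array([np.cos(a),np.sin(a),0]),-Z)
manip.move_ptp(C+[0,0,.16],O); manip.movel(C+[0,0,.06],velocity=.12)
d,s=shift((88,234,268,402)); print(d,s)
print(manip.movel(C+[0,0,.024],velocity=.015,threshold=3),manip.sense()["tool_pos"],manip.sense()["ft_force"])
g=vision.grab_frame("side");f=vision.grab_frame("scene")
cv2.imwrite("pics/t1.png",np.hstack([cv2.resize(f[220:420,60:327],(400,300)),cv2.resize(g[220:420,180:447],(400,300))])[:,:,::-1]); print(manip.sense()["time_s"])
E
```

```text
[0 0] 0.997
[ 0.4922 -0.2966  0.    ]
[0 0] 0.496
True [ 0.4922 -0.2966  0.03  ] [-0.7823 -0.232   8.2217]
67.4333
```

View pics/t1.png

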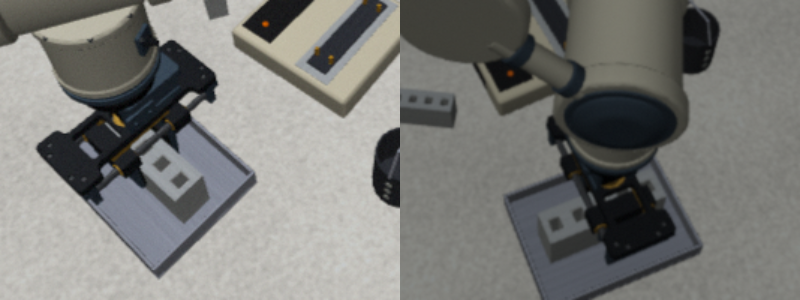

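The block rests upright on the tray floor inside the walls (TCP 0.030, as expected). I release, retreat and make a final check.

```bash
python3 - <<'E'
from h import *
effector.let_go(); p=manip.sense()["tool_pos"]; manip.movel(p+[0,0,.2],velocity=.15)
manip.set_joints([-100,0,80,0,90,0]); manip.wait(.5)
g=vision.grab_frame("side");f=vision.grab_frame("scene")
cv2.imwrite("pics/f1.png",np.hstack([cv2.resize(f[60:420,80:440],(400,400)),cv2.resize(g[60:420,130:490],(400,400))])[:,:,::-1]); print(manip.sense()["time_s"],manip.sense()["tool_pos"])
E
```

```text
72.5167 [-0.0212 -0.4636  0.4567]
```

View pics/f1.png

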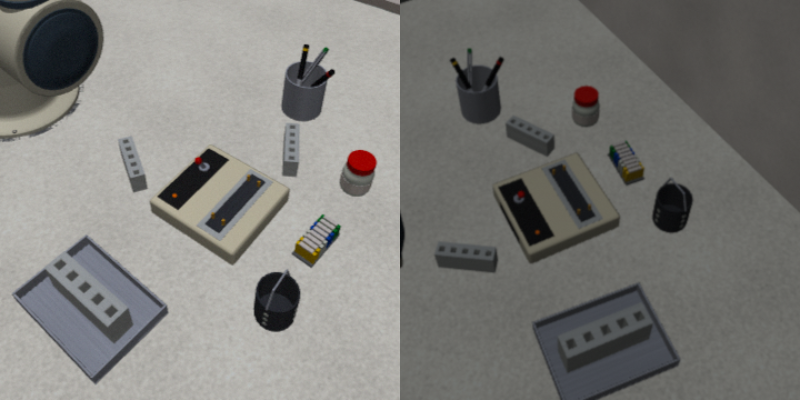

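The block stands upright in the tray at (90,290), and all three tools are feet-down in the cup at (305,85). The switch is off, and the warmer, jar, basket and rack are in place.

```bash
python3 -c "
from rig import ticket; print(ticket.close_job())"
```

```text
the job is handed in; nothing more can be done
None
```

The job is done and handed in: the warmer is switched off, the three tools that were in the block stand feet down in the cup, and the block was rocked free without visibly moving the warmer and set upright in the tray; the cup ended up a couple of centimetres from where it started.

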